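Show the end of a truck axle to the inspection camera

ROBOT

A 7-joint arm with a two-finger parallel gripper is mounted at the origin on the work surface. World frame = base frame: x ahead of the robot, y to its left, z up, the work surface at z = 0. Lengths are in m, angles in rad, forces in N, time in s.
With the tool pointing down it reaches from about 0.35 to 0.9 m from the base axis. Payload 19.9 kg.
Tool frame: the origin (TCP) lies midway between the tips of the shut fingers; the grasp point (between the pads) lies 19 mm behind it; z points along the fingers, y is the line along which they close (so a half turn about z gives the same grasp; the last joint's range is limited). The gripper opens to 85 mm and grips with 20 to 120 N. Pads are 22 mm wide; open, the fingers measure 114 mm over their backs; the gripper's body (76 mm by 85 mm) begins 54 mm behind the grasp point. The pads swing forward as they close: fully open they stand 13 mm farther back than shut.
Start: joints at [-1.208, 0.417, -0.01, 1.614, 0.005, 1.111, -0.053], TCP at [0.246, 0.575, 0.231] pointing down, gripper open.
Joint ranges: [-2.81, 2.81], [-0.39, 2.02], [-1.27, 1.25], [0.06, 2.57], [-1.19, 4.33], [0.19, 2], [-2.82, 2.82]. Speed limits (rad/s): [1.89, 1.89, 2.39, 2.39, 3.01, 3.01, 3.01].

INTERFACE

Orientations are given as a unit quaternion [x, y, z, w].
In Python, from cell import monitor, camera, ticket, masks_of gives the robot as it stands.
- The arm moves only by the tool move_arm, never from a script. Its argument "rows" is a list of rows, each an object with "offset": the shift along the tool's x, y, z in units of 200 mm (1.0 is 200 mm), a list of three; "rot": the turn, a rotation vector about the tool's x, y, z in units of pi rad (1.0 is pi rad), a list of three; "jaw": the opening, from -1 (shut) to 1 (fully open). In form: [{"offset": [dx, dy, dz], "rot": [rx, ry, rz], "jaw": jaw}, ...]. A call has exactly 10 rows; each row is the pose to reach, as a shift and turn from the pose commanded when the call began, along the tool's axes at that moment, turning the shorter way round; what a row does not reach only later rows make up. A row lasts 1/8 s, in which the tool goes at most 62.5 mm and 10.7 degrees, less where a joint would pass 70% of its speed; a pose out of reach is approached as far as the arm can. A call with a number of a shift or a turn outside -1 to 1 is refused whole. A call with a gripper value outside its range is refused whole. The fingers move at their own pace and stop on an object; "grip_force" is the grip in N (left out, the last holds). Time passes only in rows, so rows that repeat a pose let the fingers close, or fill a call up. It gives the time, the measured TCP pose, the force, the opening and the grip force at its end, in the units of the state.
- monitor.read_state(): the state, without advancing time (a new reading comes with each control period).
- camera(name): name is "scene" or "top" or "wrist"; returns a dict with "pixels" (384x512x3 uint8, red, green, blue), "mtx" (3x3 intrinsics, pixels), "xyz" and "attitude" of the camera in the world; the wrist camera has in their place "tool_from_camera" (4x4, takes a point from camera to tool coordinates, whose origin is the TCP and whose axes are the flange's). Camera axes: x right, y up, looking along -z (the intrinsics and any distortion apply to the point x, -y, -z); pixel columns grow to the right and rows downward; lengths in m; the calibration is good to about 2 mm. A picture is of the moment at which its call begins: read the wrist's pose just before it. There is no depth.
- ticket.hand_in(): hands the job in; it is judged then, once.
Trained networks look in the newest picture that a camera, given by its name, has taken for a name from the list of things; names that differ only in an ending like _2 or _b are one class to them, and where a whole thing is asked for, a point or a joint stands for the part that bears it (a point fixed in the world has none). Each returns a list of dicts, best first, with "score" (0 to 1); they miss things now and then, are a little off and sometimes report something else, mostly with a low value. They report only what shows in the picture. A call takes as long as a camera call. They do not tell look-alikes from the thing itself.
- masks_of(camera, target): "region" (384x512 bool, what is visible of it) and "point" ([column, row] in pixels, amid what is visible of it).
The state is a dict: "time": time; "joint_pos": joint angles; "qd": joint speeds; "joint_torque": joint torques, N m; "ee_pos": TCP position; "tcp_rot": TCP orientation; "force": force on the tool from outside, world axes, zero at the start; "moment": the same for the moment, N m; "opening": opening from 0.0 (shut) to 1.0 (fully open); "gripper_force": force on a finger pad.
Only numpy, scipy, OpenCV 4.12 (cv2) and the standard library are available. Lean on these libraries where they do the work, as an engineer would, in place of code of your own. Each camera call takes 0.05 s, during which the arm holds its last target. There are 200 camera calls.

TASK

Swing the hinged hasp that holds the truck axle in its cradle right back past upright and leave it there, then grip the axle, lift it out and present it to the inspection camera: level, its bare end (the one without the nut) pointing straight at the middle of the lens, with that end 50 mm in front of the glass. Finish while still holding the axle there in the air, still, with nothing but the gripper carrying it. Do not bump the camera or shift the wheels, the dish or the caliper.

Things in the scene. Friction and masses are not known exactly. Their poses are not given: they have to be found in the camera images.
- cradle: Fixed steel cradle, origin under its centre, x along the axle's bed (roughly to the robot's left), +y roughly to the robot, z up. Base plate 200 x 76 x 12 mm; two V-posts 14 mm thick at x = -70 and +70 mm, tops at z = 70; between them only the plate. The axle's axis lies at z = 65. At the -x post: hinge block on the -y side, wire catch (top z = 86) on the +y side.
- hasp (a joint): Hinge angle of the hasp, rad: 0 = level over the axle and its catch; grows as the free end swings up and over to the cradle's -y side; upright 1.57, stop 2.1. Starts at 0 to 0.1. Slight friction: it stays where it is left; about 1 N at the bar moves it.
- hasp_hinge (a point): Point on the hinge axis of the hasp (the axis runs along the cradle's x): at x = -70, y = -24, z = 75 mm in the cradle's frame. Fixed.
- hasp_bar (a point): Centre of the round grip bar at the hasp's free end: 10 mm thick, 28 mm long, along the cradle's x, 70 mm from the hinge axis. The strap is 20 mm wide, 4 mm thick. The bar can be pinched by its two ends from above (fingers closing along the cradle's x); it turns between the pads as it swings.
- axle: Loose steel truck axle, 210 mm long, 8 mm thick, about 0.12 kg; its middle 60 mm is 14 mm thick. Origin: its middle, on its axis. Its x axis runs along it to the bare end; a nut 15 mm across sits near the -x end. It starts level in the V-posts, x along the cradle's x, within 6 mm of the cradle's centre, nut outside the post with the hasp.
- axle_tip (a point): Middle of the face of the axle's bare end (105 mm from its origin along its x).
- lens (a point): Centre of the inspection camera's front glass. x points into the camera (it looks along -x, level, roughly to the robot's right), z up. Barrel 38 mm wide, 25 mm long, on a black 60 x 50 x 50 mm body clamped to an 18 mm column behind it (top 342 mm up) on a fixed base. Lens 170 to 230 mm above the plank; place, height and direction vary.
- wheel_a: Pink skateboard wheel lying flat, 54 mm in diameter, 32 mm high, origin under its centre. Bystander.
- wheel_b: Second such wheel, same size. Bystander.
- dish: White ceramic dish with axle nuts, 100 mm in diameter, 22 mm high, origin under its centre. Bystander.
- caliper: Plastic caliper lying flat, 170 mm long (x), 10 mm thick, jaws at its -x end, origin under the middle of its beam. Bystander.
Things that resemble listed ones, but are neither listed nor needed, are in the scene too. There is more than one size of the axle; the job needs the middle-sized.

How it is judged:
By the outcome, as a careful person would: the job done as asked, in the order asked, and still so for the second after the job is handed in, while the arm keeps its last pose, push and grip.
It also fails if it takes over 50 s, if anything falls off the work surface, if the arm or the gripper's body presses on something with over 40 N, if the wrist force passes 120 N, or if a joint passes its speed limit or range.

## Working session

There is one attempt and no reset: what is moved stays moved. The work goes in short steps, Python scripts to look and compute and a tool call to move; the robot and the scene stay as the last step left them, time stands still between calls to the robot, and variables do not carry over. Pictures are saved under pics/ and viewed, at most 10 in all, crops included, and the job is handed in when it is done.

Besides the shell and the picture viewer there is one more tool, called after "Call:" as a command line: name --argument value ..., lists and objects as JSON in quotes. move_arm: Moves the arm, as the interface text tells. Its arguments: {"type":"object","properties":{"rows":{"type":"array","items":{"type":"object","properties":{"offset":{"type":"array","items":{"type":"number","minimum":-1,"maximum":1}},"rot":{"type":"array","items":{"type":"number","minimum":-1,"maximum":1}},"jaw":{"type":"number"}}}},"grip_force":{"type":"number"}},"required":["rows"]}

```bash
mkdir -p pics; ls
cat > h.py <<'E'
import numpy as np, cv2
from scipy.spatial.transform import Rotation as R
from cell import monitor, camera, ticket, masks_of
def save(img,n): cv2.imwrite('pics/'+n,cv2.cvtColor(img,cv2.COLOR_RGB2BGR))
def shot(name):
    s=monitor.read_state(); c=camera(name); K=np.array(c['mtx'])
    if name=='wrist':
        T=np.eye(4);T[:3,:3]=R.from_quat(s['tcp_rot']).as_matrix();T[:3,3]=s['ee_pos']
        W=T@np.array(c['tool_from_camera'])
    else:
        W=np.eye(4);a=np.array(c['attitude'])
        W[:3,:3]=R.from_quat(a).as_matrix() if a.size==4 else a.reshape(3,3)
        W[:3,3]=c['xyz']
    return c['pixels'],K,W,c
def ray(px,K,W):
    v=np.linalg.solve(K,[px[0],px[1],1.]); d=W[:3,:3]@(v*[1,-1,-1]); return W[:3,3],d/np.linalg.norm(d)
def proj(p,K,W):
    q=W[:3,:3].T@(np.asarray(p)-W[:3,3]); q=K@(q*[1,-1,-1]); return q[:2]/q[2]
def onz(px,K,W,z):
    o,d=ray(px,K,W); return o+d*(z-o[2])/d[2]
def tri(rays):
    A=0;b=0
    for o,d in rays:
        P=np.eye(3)-np.outer(d,d);A=A+P;b=b+P@o
    return np.linalg.solve(A,b)
E
python3 - <<'E'
from h import *
s=monitor.read_state();print(s)
for n in ['scene','top','wrist']:
    p,K,W,c=shot(n); save(p,n+'0.png'); print(n,[k for k in c],K.tolist(),W.round(4).tolist(),c.get('dist'))
    for t in ['cradle','hasp','hasp_bar','axle','axle_tip','lens','dish','caliper','wheel_a']:
        print(t,[(round(m['score'],2),np.round(m['point']).tolist(),int(m['region'].sum())) for m in masks_of(n,t)])
a=cv2.imread('pics/scene0.png');b=cv2.imread('pics/top0.png')
E
```

```text
pics
{'time': 0.0, 'joint_pos': array([-1.20851272,  0.41799527, -0.01030432,  1.61419215,  0.0046717 ,
        1.11070231, -0.05300224]), 'qd': array([ 0.00031118, -0.00132504, -0.00037249, -0.00074942,  0.00065812,
        0.00106694, -0.00069053]), 'joint_torque': array([-5.74619189e-04, -8.64474821e+01,  6.78638499e-01, -4.34888470e+01,
        1.90680561e-02,  7.52274937e-03, -8.81221069e-07]), 'ee_pos': array([0.24542369, 0.57440567, 0.23063941]), 'tcp_rot': array([ 2.00525623e-01,  9.79688251e-01, -6.29509570e-04, -9.41824691e-05]), 'force': array([ 0.84371717, -0.72186107, -0.07415829]), 'moment': array([ 0.03257673,  0.04117298, -0.0106813 ]), 'gripper_force': 0.0, 'opening': 0.9988390287472237}
scene ['pixels', 'mtx', 'xyz', 'attitude'] [[473.755160636509, 0.0, 255.67131426438263], [0.0, 473.755160636509, 189.2259832121356], [0.0, 0.0, 1.0]] [[0.8422, -0.4633, 0.2757, 0.8754], [0.5391, 0.7227, -0.4325, -0.5674], [0.0011, 0.5129, 0.8584, 1.1955], [0.0, 0.0, 0.0, 1.0]] None
cradle [(0.56, [227.0, 239.0], 1862), (0.27, [215.0, 245.0], 179)]
hasp [(0.6, [210.0, 245.0], 192)]
ha
[... 891 characters left out ...]
0.71, [282.0, 283.0], 97)]
axle_tip [(0.84, [291.0, 218.0], 206), (0.56, [277.0, 285.0], 177), (0.56, [183.0, 219.0], 603)]
lens [(0.7, [66.0, 174.0], 1331)]
dish [(0.55, [311.0, 137.0], 995)]
caliper [(0.63, [176.0, 142.0], 542)]
wheel_a [(0.57, [257.0, 131.0], 369), (0.54, [365.0, 162.0], 338), (0.31, [323.0, 216.0], 296)]
wrist ['pixels', 'mtx', 'tool_from_camera'] [[300.7374699742149, 0.0, 255.64785911925668], [0.0, 300.7374699742149, 189.93713100500344], [0.0, 0.0, 1.0]] [[0.3921, -0.8851, -0.2507, 0.181], [0.9199, 0.3774, 0.1062, 0.6021], [0.0006, -0.2722, 0.9622, 0.3734], [0.0, 0.0, 0.0, 1.0]] None
cradle []
hasp []
hasp_bar []
axle []
axle_tip []
lens []
dish []
caliper []
wheel_a []
```

Run:
```python
import cv2,numpy as np
a=cv2.imread('pics/scene0.png');b=cv2.imread('pics/top0.png')
a=a[40:350,120:400];b=b[100:320,20:400]
cv2.imwrite('pics/a1.png',cv2.resize(a,None,fx=1.9,fy=1.9,interpolation=3));cv2.imwrite('pics/b1.png',cv2.resize(b,None,fx=2.1,fy=2.1,interpolation=3))
```

```text
(no output)
```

View pics/a1.png

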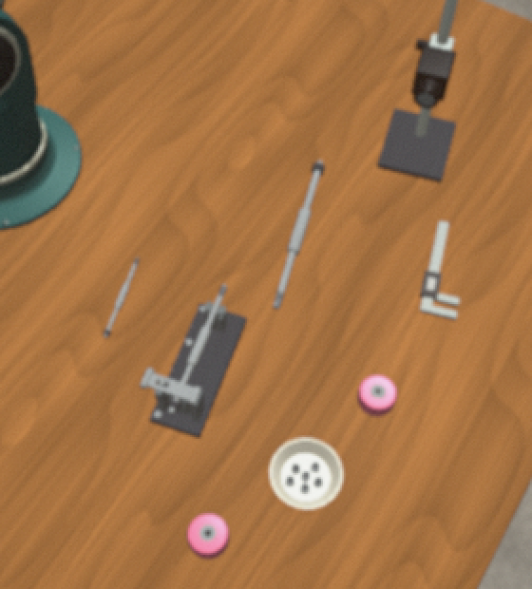

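View pics/b1.png

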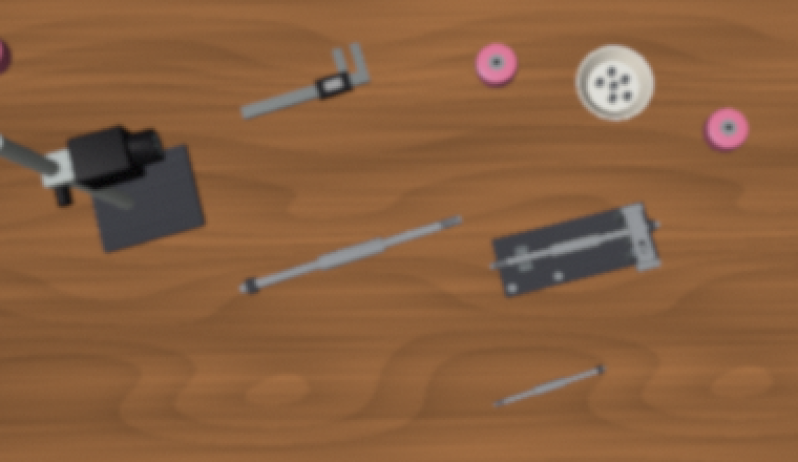

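In the top picture: the large axle is loose at (189,222), the small loose one at (282,283), and the middle-sized one in the cradle at (293,218), which is the one I want. The hasp is at (322,213) with its hinge on the far side. The lens barrel's front is near (96,170) in top and (346,90) in scene.

Run:
```python
from h import *
p,K,W,c=shot('top'); m=masks_of('top','cradle')[0]['region']
ax=[q for q in masks_of('top','axle')]
p2,K2,W2,c2=shot('scene')
r=cv2.minAreaRect(np.argwhere(m)[:,::-1].astype(np.float32)); print(r)
bx=cv2.boxPoints(r); print(np.array([onz(q,K,W,0.012) for q in bx]).round(4))
for q in ax:
    pts=np.argwhere(q['region'])[:,::-1].astype(np.float32); r=cv2.minAreaRect(pts); b=cv2.boxPoints(r)
    e=[ (b[0]+b[1])/2,(b[2]+b[3])/2] if np.linalg.norm(b[0]-b[1])<np.linalg.norm(b[1]-b[2]) else [(b[1]+b[2])/2,(b[3]+b[0])/2]
    P=[onz(x,K,W,.065) for x in e]; print(q['score'],np.round(P,4).tolist(),np.linalg.norm(P[0]-P[1]))
print('axle tri',tri([ray((291,218),K,W),ray((225,221),K2,W2)]))
print('lens tri',tri([ray((96,170),K,W),ray((346,90),K2,W2)]))
# lens from crops
for n,im,(u,v) in (('t',p,(70,170)),('s',p2,(346,75))):
    save(cv2.resize(im[v-40:v+40,u-50:u+50],None,fx=4 if 1 else 1,fy=4,interpolation=3),n+'lens.png')
a=cv2.imread('pics/tlens.png');b=cv2.imread('pics/slens.png');cv2.imwrite('pics/lens.png',np.hstack([a,b]))
```

```text
((293.7032775878906, 219.3639373779297), (32.06550598144531, 75.29667663574219), 76.75948333740234)
[[ 0.5133 -0.027   0.012 ]
 [ 0.557  -0.2238  0.012 ]
 [ 0.4731 -0.2396  0.012 ]
 [ 0.4306 -0.045   0.012 ]]
0.84 [[0.5183, -0.2293, 0.065], [0.4761, -0.0395, 0.065]] 0.19448075786608557
0.55 [[0.5284, 0.0108, 0.065], [0.4488, 0.271, 0.065]] 0.27213457302125393
0.53 [[0.3482, -0.1591, 0.065], [0.3115, -0.0291, 0.065]] 0.1351200381297338
axle tri [ 0.49252834 -0.12170046  0.05431977]
lens tri [0.59270561 0.32978459 0.20790388]
```

View pics/lens.png

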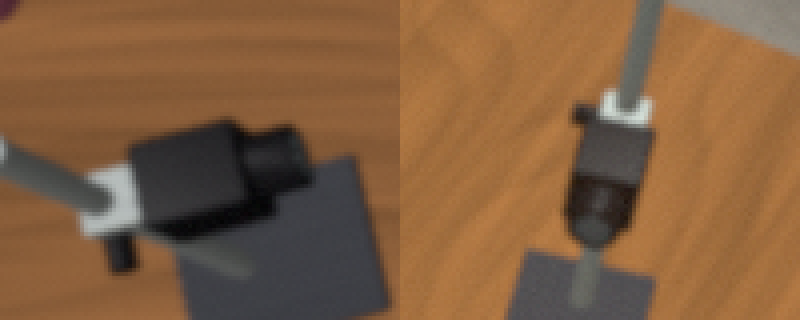

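The crop shows the camera's glass facing right in top (front edge at about (96,169)) and low in scene at about (345,93). Now moving over the cradle.

Call:
move_arm --rows '[{"offset": [-0.86, -0.97, 0], "rot": [0, 0, 0], "jaw": 1}, {"offset": [-0.86, -0.97, 0], "rot": [0, 0, 0], "jaw": 1}, {"offset": [-0.86, -0.97, 0], "rot": [0, 0, 0], "jaw": 1}, {"offset": [-0.86, -0.97, 0], "rot": [0, 0, 0], "jaw": 1}, {"offset": [-0.86, -0.97, 0], "rot": [0, 0, 0], "jaw": 1}, {"offset": [-0.86, -0.97, 0], "rot": [0, 0, 0], "jaw": 1}, {"offset": [-0.86, -0.97, 0], "rot": [0, 0, 0], "jaw": 1}, {"offset": [-0.86, -0.97, 0], "rot": [0, 0, 0], "jaw": 1}, {"offset": [-0.86, -0.97, 0], "rot": [0, 0, 0], "jaw": 1}, {"offset": [-0.86, -0.97, 0], "rot": [0, 0, 0], "jaw": 1}]'

```text
time: 2.95
ee_pos: [0.3274, 0.329, 0.2312]
tcp_rot: [0.2, 0.98, -0.0, -0.0]
force: [0.1, -0.1, 0.2]
opening: 0.998
gripper_force: 0.0
```

Call:
move_arm --rows '[{"offset": [-0.86, -0.97, 0], "rot": [0, 0, 0], "jaw": 1}, {"offset": [-0.86, -0.97, 0], "rot": [0, 0, 0], "jaw": 1}, {"offset": [-0.86, -0.97, 0], "rot": [0, 0, 0], "jaw": 1}, {"offset": [-0.86, -0.97, 0], "rot": [0, 0, 0], "jaw": 1}, {"offset": [-0.86, -0.97, 0], "rot": [0, 0, 0], "jaw": 1}, {"offset": [-0.86, -0.97, 0], "rot": [0, 0, 0], "jaw": 1}, {"offset": [-0.86, -0.97, 0], "rot": [0, 0, 0], "jaw": 1}, {"offset": [-0.86, -0.97, 0], "rot": [0, 0, 0], "jaw": 1}, {"offset": [-0.86, -0.97, 0], "rot": [0, 0, 0], "jaw": 1}, {"offset": [-0.86, -0.97, 0], "rot": [0, 0, 0], "jaw": 1}]'

```text
time: 4.2
ee_pos: [0.4094, 0.083, 0.2313]
tcp_rot: [0.2, 0.98, -0.0, -0.0]
force: [0.0, 0.4, 0.6]
opening: 1.002
gripper_force: 0.0
```

Call:
move_arm --rows '[{"offset": [-0.86, -0.96, 0.1], "rot": [0, 0, -0.198], "jaw": 1}, {"offset": [-0.86, -0.96, 0.1], "rot": [0, 0, -0.198], "jaw": 1}, {"offset": [-0.86, -0.96, 0.1], "rot": [0, 0, -0.198], "jaw": 1}, {"offset": [-0.86, -0.96, 0.1], "rot": [0, 0, -0.198], "jaw": 1}, {"offset": [-0.86, -0.96, 0.1], "rot": [0, 0, -0.198], "jaw": 1}, {"offset": [-0.86, -0.96, 0.1], "rot": [0, 0, -0.198], "jaw": 1}, {"offset": [-0.86, -0.96, 0.1], "rot": [0, 0, -0.198], "jaw": 1}, {"offset": [-0.86, -0.96, 0.1], "rot": [0, 0, -0.198], "jaw": 1}, {"offset": [-0.86, -0.96, 0.1], "rot": [0, 0, -0.198], "jaw": 1}, {"offset": [-0.86, -0.96, 0.1], "rot": [0, 0, -0.198], "jaw": 1}]'

```text
time: 5.45
ee_pos: [0.4922, -0.1607, 0.2115]
tcp_rot: [-0.109, 0.994, 0.0, 0.0]
force: [0.3, 0.7, 0.7]
opening: 0.998
gripper_force: 0.0
```

Run:
```python
from h import *
p,K,W,c=shot('wrist'); out=p.copy()
print(monitor.read_state()['joint_pos'].round(2))
for t in ['cradle','hasp','hasp_bar','axle','axle_tip']:
    for m in masks_of('wrist',t): print(t,round(m['score'],2),np.round(m['point']).tolist(),int(m['region'].sum()))
# overlay predicted model points
C=np.array([.4935,-.134]);X=np.array([-.217,.976]);Y=np.array([-.976,-.217])
def w(x,y,z): return np.r_[C+X*x+Y*y,z]
for q,col in [(w(-.07,-.024,.075),(255,0,0)),(w(-.07,.046,.077),(0,255,0)),(w(.105,0,.065),(0,0,255)),(w(.1,.038,.012),(255,255,0)),(w(.1,-.038,.012),(255,255,0)),(w(-.1,.038,.012),(255,255,0)),(w(-.1,-.038,.012),(255,255,0))]:
    u=proj(q,K,W);print(u.round()); cv2.circle(out,tuple(int(i) for i in u),2,col,-1)
save(cv2.resize(out,(798,598),interpolation=3),'w1.png')
```

```text
[-0.19  0.27  0.53  1.91 -0.16  1.    2.2 ]
hasp 0.72 [206.0, 183.0] 1753
hasp_bar 0.58 [208.0, 178.0] 1716
axle 0.89 [466.0, 228.0] 1516
axle 0.77 [346.0, 28.0] 992
axle 0.67 [290.0, 188.0] 1922
axle_tip 0.94 [294.0, 187.0] 1897
axle_tip 0.76 [349.0, 27.0] 1017
axle_tip 0.75 [462.0, 226.0] 1448
[210. 211.]
[206. 140.]
[386. 185.]
[366. 141.]
[360. 205.]
[189. 141.]
[193. 204.]
```

View pics/w1.png

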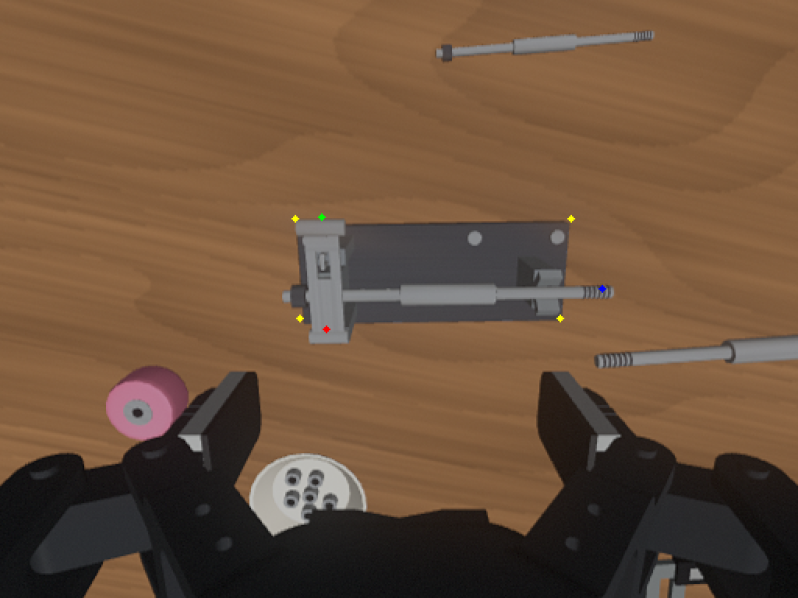

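The view confirms it: the middle-sized axle lies in the cradle. Display pixels are bar (320,228), hinge (330,337), axle nut end (283,297), tip (613,292) and thick part 401–496. The wire catch sits inside the strap's slot, clear of the bar ends.

Run:
```python
from h import *
p,K,W,c=shot('wrist'); s=798/512
g=lambda u,v,z: onz((u/s,v/s),K,W,z)
pc=[g(299,222,.012),g(568,222,.012),g(562,320,.012),g(303,320,.012)]
print('plate',np.round(pc,4),np.mean(pc,0).round(4))
ends=[g(283,297,.065),g(613,292,.065)];d=ends[1]-ends[0];print('axle',np.round(ends,4),np.linalg.norm(d),np.degrees(np.arctan2(d[1],d[0])),np.mean(ends,0))
print('thick',g(401,294.5,.067),g(496,293.5,.067)); print('bar',[g(320,228,z).round(4) for z in (.075,.082)]);print('hinge',g(330,337,.08))
t,Kt,Wt,_=shot('top');ps,Ks,Ws,_=shot('scene')
# tri check of the axle height: top point of axle and bar
rs=[ray((448.5/s,294/s),K,W)]
for n,k,w in(('top',Kt,Wt),('scene',Ks,Ws)):
    for tt in ('axle','hasp'):
        for m in masks_of(n,tt): print(n,tt,round(m['score'],2),np.round(m['point']),m['region'].sum())
```

```text
plate [[ 0.4793 -0.2372  0.012 ]
 [ 0.4369 -0.0468  0.012 ]
 [ 0.5095 -0.0278  0.012 ]
 [ 0.5527 -0.2221  0.012 ]] [ 0.4946 -0.1335  0.012 ]
axle [[ 0.5201 -0.23    0.065 ]
 [ 0.4711 -0.0249  0.065 ]] 0.2109043636977904 103.44027301023709 [ 0.4956047  -0.12745332  0.065     ]
thick [ 0.5015565  -0.15680283  0.067     ] [ 0.48782748 -0.09810682  0.067     ]
bar [array([ 0.4698, -0.2132,  0.075 ]), array([ 0.4687, -0.2123,  0.082 ])]
hinge [ 0.53438425 -0.19476898  0.08      ]
top axle 0.58 [186. 221.] 581
top axle 0.22 [273. 225.] 899
scene axle 0.96 [277. 163.] 248
scene axle 0.56 [224. 219.] 193
scene axle 0.54 [183. 194.] 59
scene hasp 0.67 [213. 246.] 205
```

Call:
move_arm --rows '[{"offset": [0.179, -0.226, 0.2], "rot": [0, 0, 0], "jaw": 0.4}, {"offset": [0.179, -0.226, 0.4], "rot": [0, 0, 0], "jaw": 0.4}, {"offset": [0.179, -0.226, 0.6], "rot": [0, 0, 0], "jaw": 0.4}, {"offset": [0.179, -0.226, 0.67], "rot": [0, 0, 0], "jaw": 0.4}, {"offset": [0.179, -0.226, 0.72], "rot": [0, 0, 0], "jaw": 0.4}, {"offset": [0.179, -0.226, 0.728], "rot": [0, 0, 0], "jaw": 0.2}, {"offset": [0.179, -0.226, 0.728], "rot": [0, 0, 0], "jaw": 0.1}, {"offset": [0.179, -0.226, 0.728], "rot": [0, 0, 0], "jaw": 0}, {"offset": [0.179, -0.226, 0.728], "rot": [0, 0, 0], "jaw": -0.1}, {"offset": [0.179, -0.226, 0.728], "rot": [0, 0, 0], "jaw": -0.1}]' --grip_force 25

```text
time: 7.35
ee_pos: [0.4671, -0.2133, 0.0659]
tcp_rot: [-0.109, 0.994, -0.0, 0.0]
force: [0.5, 0.1, -1.6]
opening: 0.454
gripper_force: 0.0
```

Run:
```python
from h import *
p,K,W,c=shot('wrist'); save(cv2.resize(p,(798,598),interpolation=3),'w2.png')
```

```text
(no output)
```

View pics/w2.png

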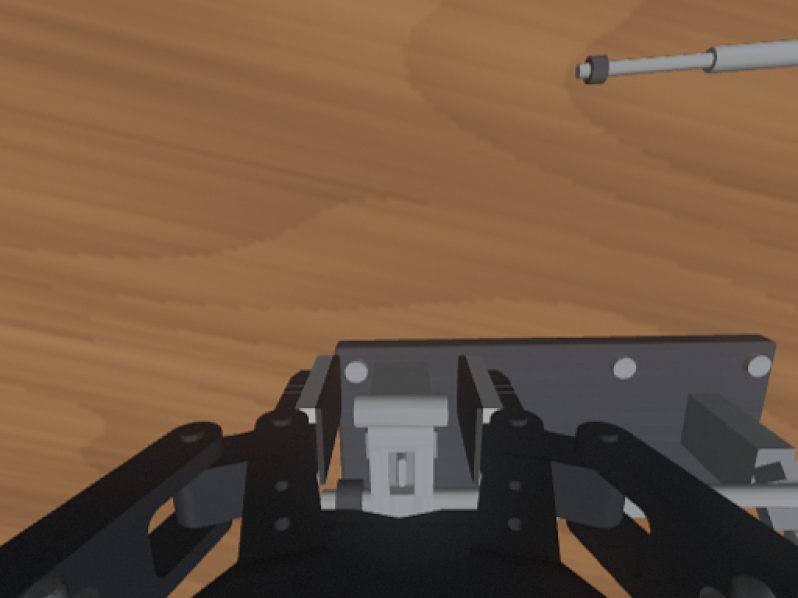

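The bar (display (401,410)) is between the pads; closing.

Call:
move_arm --rows '[{"offset": [0, 0, 0], "rot": [0, 0, 0], "jaw": -0.3}, {"offset": [0, 0, 0], "rot": [0, 0, 0], "jaw": -0.5}, {"offset": [0, 0, 0], "rot": [0, 0, 0], "jaw": -0.7}, {"offset": [0, 0, 0], "rot": [0, 0, 0], "jaw": -0.7}, {"offset": [0, 0, 0], "rot": [0, 0, 0], "jaw": -0.7}, {"offset": [0, 0, 0], "rot": [0, 0, 0], "jaw": -0.7}, {"offset": [0, 0, 0], "rot": [0, 0, 0], "jaw": -0.7}, {"offset": [0, 0, 0], "rot": [0, 0, 0], "jaw": -0.7}, {"offset": [0, 0, 0], "rot": [0, 0, 0], "jaw": -0.7}, {"offset": [0, 0, 0], "rot": [0, 0, 0], "jaw": -0.7}]' --grip_force 25

```text
time: 8.65
ee_pos: [0.4669, -0.2131, 0.0657]
tcp_rot: [-0.109, 0.994, 0.0, -0.0]
force: [-0.9, 5.2, -0.4]
opening: 0.315
gripper_force: 24.7
```

Run:
```python
from h import *
s=monitor.read_state(); p,K,W,c=shot('wrist'); k=798/512
b=onz((401/k,410/k),K,W,.077); print('bar',b, 'in tool',R.from_quat(s['tcp_rot']).inv().apply(b-s['ee_pos']),s['opening'],s['gripper_force'],s['force'])
# arc in tool axes from the bar at angle th0 about the hinge (tool x = toward robot = cradle +y)
for th0 in(.05,):
  for th in np.linspace(0.2,2.05,12): print(round(th,2),[round(v/.2,3) for v in (.07*(np.cos(th)-np.cos(th0)),-.07*(np.sin(th)-np.sin(th0)))])
```

```text
bar [ 0.47047696 -0.2109272   0.077     ] in tool [-0.00393041  0.00137163 -0.01131979] 0.31537849036482885 24.657806754112244 [-0.93239472  5.20429044 -0.38942539]
0.2 [np.float64(-0.007), np.float64(-0.052)]
0.37 [np.float64(-0.023), np.float64(-0.108)]
0.54 [np.float64(-0.049), np.float64(-0.161)]
0.7 [np.float64(-0.083), np.float64(-0.209)]
0.87 [np.float64(-0.125), np.float64(-0.251)]
1.04 [np.float64(-0.173), np.float64(-0.285)]
1.21 [np.float64(-0.226), np.float64(-0.31)]
1.38 [np.float64(-0.282), np.float64(-0.326)]
1.55 [np.float64(-0.341), np.float64(-0.332)]
1.71 [np.float64(-0.399), np.float64(-0.329)]
1.88 [np.float64(-0.457), np.float64(-0.316)]
2.05 [np.float64(-0.511), np.float64(-0.293)]
```

Call:
move_arm --rows '[{"offset": [-0.007, 0.004, -0.052], "rot": [0, 0, 0], "jaw": -0.7}, {"offset": [-0.023, 0.004, -0.108], "rot": [0, 0, 0], "jaw": -0.7}, {"offset": [-0.049, 0.004, -0.161], "rot": [0, 0, 0], "jaw": -0.7}, {"offset": [-0.083, 0.004, -0.209], "rot": [0, 0, 0], "jaw": -0.7}, {"offset": [-0.125, 0.004, -0.251], "rot": [0, 0, 0], "jaw": -0.7}, {"offset": [-0.173, 0.004, -0.285], "rot": [0, 0, 0], "jaw": -0.7}, {"offset": [-0.226, 0.004, -0.31], "rot": [0, 0, 0], "jaw": -0.7}, {"offset": [-0.282, 0.004, -0.326], "rot": [0, 0, 0], "jaw": -0.7}, {"offset": [-0.341, 0.004, -0.332], "rot": [0, 0, 0], "jaw": -0.7}, {"offset": [-0.399, 0.004, -0.329], "rot": [0, 0, 0], "jaw": -0.7}]'

```text
time: 9.95
ee_pos: [0.5457, -0.1944, 0.1318]
tcp_rot: [-0.109, 0.994, 0.0, 0.0]
force: [-3.4, 4.9, 1.5]
opening: 0.318
gripper_force: 26.0
```

Call:
move_arm --rows '[{"offset": [-0.04, 0, 0.008], "rot": [0, 0, 0], "jaw": -0.7}, {"offset": [-0.08, 0, 0.022], "rot": [0, 0, 0], "jaw": -0.7}, {"offset": [-0.112, 0, 0.036], "rot": [0, 0, 0], "jaw": -0.7}, {"offset": [-0.112, 0, 0.036], "rot": [0, 0, 0], "jaw": -0.7}, {"offset": [-0.112, 0, 0.036], "rot": [0, 0, 0], "jaw": 0.2}, {"offset": [-0.112, 0, 0.036], "rot": [0, 0, 0], "jaw": 0.2}, {"offset": [-0.112, 0, 0.036], "rot": [0, 0, 0], "jaw": 0.2}, {"offset": [-0.112, 0, 0.036], "rot": [0, 0, 0], "jaw": 0.2}, {"offset": [-0.112, 0, -0.1], "rot": [0, 0, 0], "jaw": 0.2}, {"offset": [-0.112, 0, -0.4], "rot": [0, 0, 0], "jaw": 0.2}]'

```text
time: 11.2
ee_pos: [0.5655, -0.1899, 0.2107]
tcp_rot: [-0.109, 0.994, 0.0, -0.002]
force: [-0.3, -0.4, 0.4]
opening: 0.594
gripper_force: 0.0
```

Call:
move_arm --rows '[{"offset": [0.1, 0.15, 0], "rot": [0, 0, 0.05], "jaw": 0.2}, {"offset": [0.2, 0.3, 0], "rot": [0, 0, 0.1], "jaw": 0.2}, {"offset": [0.278, 0.406, 0], "rot": [0, 0, 0.15], "jaw": 0.2}, {"offset": [0.278, 0.406, 0], "rot": [0, 0, 0.2], "jaw": 0.2}, {"offset": [0.278, 0.406, 0], "rot": [0, 0, 0.25], "jaw": 0.2}, {"offset": [0.278, 0.406, 0], "rot": [0, 0, 0.31], "jaw": 0.2}, {"offset": [0.278, 0.406, 0], "rot": [0, 0, 0.37], "jaw": 0.2}, {"offset": [0.278, 0.406, 0], "rot": [0, 0, 0.43], "jaw": 0.2}, {"offset": [0.278, 0.406, 0], "rot": [0, 0, 0.498], "jaw": 0.2}, {"offset": [0.278, 0.406, 0], "rot": [0, 0, 0.498], "jaw": 0.2}]'

```text
time: 12.45
ee_pos: [0.4948, -0.123, 0.2115]
tcp_rot: [0.624, 0.782, -0.0, 0.0]
force: [0.3, 0.2, 0.1]
opening: 0.598
gripper_force: 0.0
```

Run:
```python
from h import *
s=monitor.read_state();print(s['joint_pos'].round(2),s['ee_pos'],s['tcp_rot'])
p,K,W,c=shot('wrist'); t,Kt,Wt,_=shot('top'); u=cv2.resize(t[180:260,240:347],(535,400),interpolation=3)
a=cv2.resize(p,(533,400),interpolation=3)
b=cv2.resize(t[180:260,260:350],(266,236),interpolation=3); b=np.vstack([b,np.zeros((164,266,3),np.uint8)])
save(np.hstack([a,b]),'w3.png')
for m in masks_of('wrist','axle'): print(round(m['score'],2),np.round(m['point']),m['region'].sum())
```

```text
[-0.53  0.32  0.86  1.94 -0.28  1.01  0.68] [ 0.49478816 -0.12303761  0.21154124] [ 6.23589038e-01  7.81752321e-01 -1.03515094e-04  1.01007959e-04]
0.79 [115. 111.] 911
0.61 [325.  31.] 514
0.55 [255. 172.] 2077
```

View pics/w3.png

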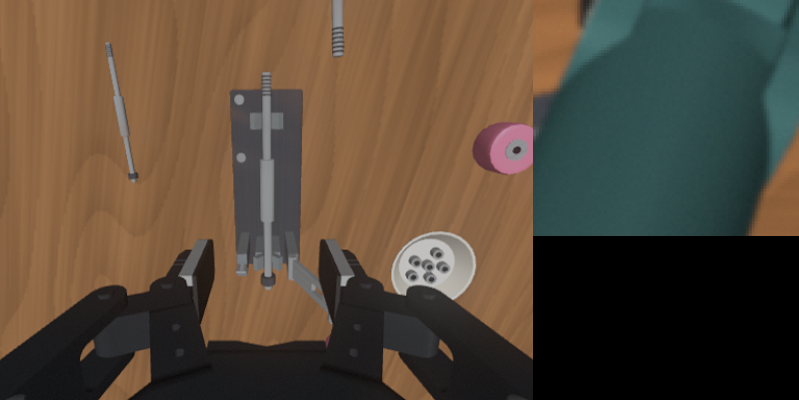

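The hasp lies back past upright (right of the -x post), and the axle runs vertically at display column 267, centred between the fingers. Descending to grip.

Call:
move_arm --rows '[{"offset": [0, 0, 0.25], "rot": [0, 0, 0], "jaw": 0.2}, {"offset": [0, 0, 0.5], "rot": [0, 0, 0], "jaw": 0.2}, {"offset": [0, 0, 0.7], "rot": [0, 0, 0], "jaw": 0.2}, {"offset": [0, 0, 0.79], "rot": [0, 0, 0], "jaw": 0.1}, {"offset": [0, 0, 0.815], "rot": [0, 0, 0], "jaw": -0.2}, {"offset": [0, 0, 0.815], "rot": [0, 0, 0], "jaw": -0.5}, {"offset": [0, 0, 0.815], "rot": [0, 0, 0], "jaw": -1}, {"offset": [0, 0, 0.815], "rot": [0, 0, 0], "jaw": -1}, {"offset": [0, 0, 0.815], "rot": [0, 0, 0], "jaw": -1}, {"offset": [0, 0, 0.815], "rot": [0, 0, 0], "jaw": -1}]' --grip_force 70

```text
time: 13.85
ee_pos: [0.4956, -0.1232, 0.0498]
tcp_rot: [0.623, 0.782, 0.001, 0.001]
force: [-2.0, -0.3, 7.9]
opening: 0.136
gripper_force: 68.2
```

Call:
move_arm --rows '[{"offset": [0, 0, -0.03], "rot": [0, 0, 0], "jaw": -1}, {"offset": [0, 0, -0.1], "rot": [0, 0, 0], "jaw": -1}, {"offset": [0, 0, -0.2], "rot": [0, 0, 0], "jaw": -1}, {"offset": [0, 0, -0.35], "rot": [0, 0, 0], "jaw": -1}, {"offset": [0, 0, -0.5], "rot": [0, 0, 0], "jaw": -1}, {"offset": [0, 0, -0.65], "rot": [0, 0, 0], "jaw": -1}, {"offset": [0, 0, -0.8], "rot": [0, 0, 0], "jaw": -1}, {"offset": [0, 0, -0.93], "rot": [0, 0, 0], "jaw": -1}, {"offset": [0, 0, -1], "rot": [0, 0, 0], "jaw": -1}, {"offset": [0, 0, -1], "rot": [0, 0, 0], "jaw": -1}]'

```text
time: 15.1
ee_pos: [0.4949, -0.123, 0.2493]
tcp_rot: [0.623, 0.782, 0.001, 0.0]
force: [-0.0, -0.9, -2.7]
opening: 0.134
gripper_force: 68.3
```

Call:
move_arm --rows '[{"offset": [0.05, 0.07, -0.05], "rot": [0, 0.03, 0], "jaw": -1}, {"offset": [0.1, 0.15, -0.1], "rot": [0, 0.06, 0], "jaw": -1}, {"offset": [0.16, 0.24, -0.15], "rot": [0, 0.09, 0], "jaw": -1}, {"offset": [0.22, 0.33, -0.2], "rot": [0, 0.12, 0], "jaw": -1}, {"offset": [0.28, 0.42, -0.25], "rot": [0, 0.15, 0], "jaw": -1}, {"offset": [0.34, 0.51, -0.3], "rot": [0, 0.18, 0], "jaw": -1}, {"offset": [0.4, 0.6, -0.37], "rot": [0, 0.21, 0], "jaw": -1}, {"offset": [0.432, 0.647, -0.4], "rot": [0, 0.222, 0], "jaw": -1}, {"offset": [0.432, 0.647, -0.4], "rot": [0, 0.222, 0], "jaw": -1}, {"offset": [0.432, 0.647, -0.4], "rot": [0, 0.222, 0], "jaw": -1}]'

```text
time: 16.35
ee_pos: [0.6013, -0.0103, 0.3282]
tcp_rot: [0.586, 0.735, 0.213, -0.267]
force: [-1.2, -0.8, -1.1]
opening: 0.134
gripper_force: 68.3
```

Run:
```python
from h import *
s=monitor.read_state();print(s['joint_pos'].round(2),s['ee_pos'],R.from_quat(s['tcp_rot']).as_matrix().round(3).tolist(),s['force'])
p,K,W,c=shot('wrist'); np.savez('v1.npz',p=p,K=K,W=W,tfc=c['tool_from_camera'])
for t in('lens','axle','axle_tip'):
  for m in masks_of('wrist',t): print(t,round(m['score'],2),np.round(m['point']),m['region'].sum())
L=(.593,.33,.208);print(proj(L,K,W))
t,Kt,Wt,_=shot('top');b=cv2.resize(t[180:260,260:350],(266,236),interpolation=3); b=np.vstack([b,np.zeros((164,266,3),np.uint8)])
save(np.hstack([cv2.resize(p,(533,400),interpolation=3),b]),'w4.png')
```

```text
[-0.18  0.57  0.67  1.46 -0.85  1.74  0.8 ] [ 0.6012504  -0.01027009  0.32820117] [[-0.171, 0.975, -0.143], [0.748, 0.222, 0.625], [0.641, -0.0, -0.767]] [-1.17079366 -0.75690643 -1.05358268]
lens 0.96 [303.  14.] 1143
axle 0.73 [219. 182.] 1010
axle 0.69 [255. 197.] 6936
axle 0.59 [ 63. 302.] 303
axle_tip 0.88 [258. 196.] 7239
axle_tip 0.71 [215. 181.] 1066
axle_tip 0.65 [ 65. 298.] 322
axle_tip 0.47 [301.  12.] 1047
[307.28731355  19.54781263]
```

View pics/w4.png

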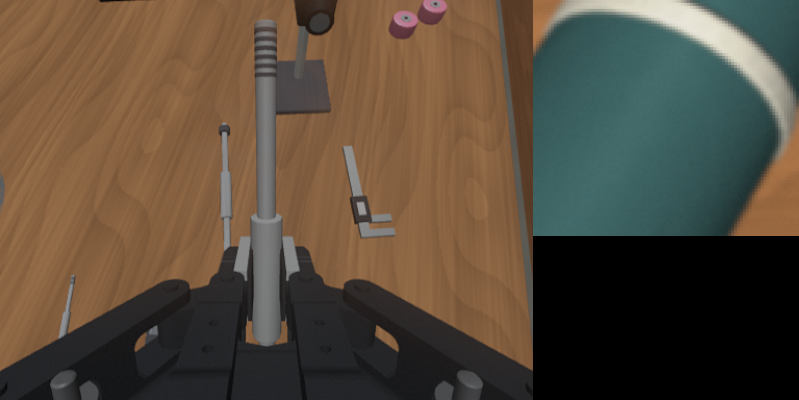

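The picture shows the axle gripped with its tip at display (266,22), and the glass at (319,22), within about 2 mm of the first estimate. Two more views from higher up, for triangulation.

Call:
move_arm --rows '[{"offset": [0.05, 0, -0.06], "rot": [0, 0, 0], "jaw": -1}, {"offset": [0.1, 0, -0.12], "rot": [0, 0, 0], "jaw": -1}, {"offset": [0.15, 0, -0.18], "rot": [0, 0, 0], "jaw": -1}, {"offset": [0.2, 0, -0.24], "rot": [0, 0, 0], "jaw": -1}, {"offset": [0.256, 0, -0.307], "rot": [0, 0, 0], "jaw": -1}, {"offset": [0.256, 0, -0.307], "rot": [0, 0, 0], "jaw": -1}, {"offset": [0.256, 0, -0.307], "rot": [0, 0, 0], "jaw": -1}, {"offset": [0.256, 0, -0.307], "rot": [0, 0, 0], "jaw": -1}, {"offset": [0.256, 0, -0.307], "rot": [0, 0, 0], "jaw": -1}, {"offset": [0.256, 0, -0.307], "rot": [0, 0, 0], "jaw": -1}]'

```text
time: 17.85
ee_pos: [0.6017, -0.0102, 0.4083]
tcp_rot: [0.586, 0.735, 0.213, -0.267]
force: [0.4, 0.3, -1.6]
opening: 0.133
gripper_force: 68.3
```

Run:
```python
from h import *
p,K,W,c=shot('wrist'); np.savez('v2.npz',p=p,K=K,W=W); print(proj((.593,.33,.208),K,W),monitor.read_state()['ee_pos'])
save(p,'v2.png')
```

```text
[299.10381398  66.86588043] [ 0.60169479 -0.01022472  0.40832797]
```

Call:
move_arm --rows '[{"offset": [0, -0.1, 0], "rot": [0, 0, 0], "jaw": -1}, {"offset": [0, -0.2, 0], "rot": [0, 0, 0], "jaw": -1}, {"offset": [0, -0.3, 0], "rot": [0, 0, 0], "jaw": -1}, {"offset": [0, -0.4, 0], "rot": [0, 0, 0], "jaw": -1}, {"offset": [0, -0.5, 0], "rot": [0, 0, 0], "jaw": -1}, {"offset": [0, -0.55, 0], "rot": [0, 0, 0], "jaw": -1}, {"offset": [0, -0.55, 0], "rot": [0, 0, 0], "jaw": -1}, {"offset": [0, -0.55, 0], "rot": [0, 0, 0], "jaw": -1}, {"offset": [0, -0.55, 0], "rot": [0, 0, 0], "jaw": -1}, {"offset": [0, -0.55, 0], "rot": [0, 0, 0], "jaw": -1}]'

```text
time: 19.15
ee_pos: [0.4947, -0.0346, 0.4083]
tcp_rot: [0.586, 0.735, 0.213, -0.267]
force: [0.2, -0.1, -1.0]
opening: 0.135
gripper_force: 68.4
```

Run:
```python
from h import *
p,K,W,c=shot('wrist'); np.savez('v3.npz',p=p,K=K,W=W); L=(.593,.33,.208); b3=proj(L,K,W);print(b3,monitor.read_state()['ee_pos'])
v=np.load('v2.npz'); b2=proj(L,v['K'],v['W'])
out=[]
for q,b in((v['p'],b2),(p,b3)):
    x=int(b[0])-40;y=max(0,int(b[1])-60); print('crop origin',x,y); out.append(cv2.resize(q[y:y+100,x:x+66],(396,600),interpolation=3))
save(np.hstack(out),'lens2.png')
```

```text
[368.74171451  66.85184778] [ 0.49463388 -0.03465709  0.40831495]
crop origin 259 6
crop origin 328 6
```

View pics/lens2.png

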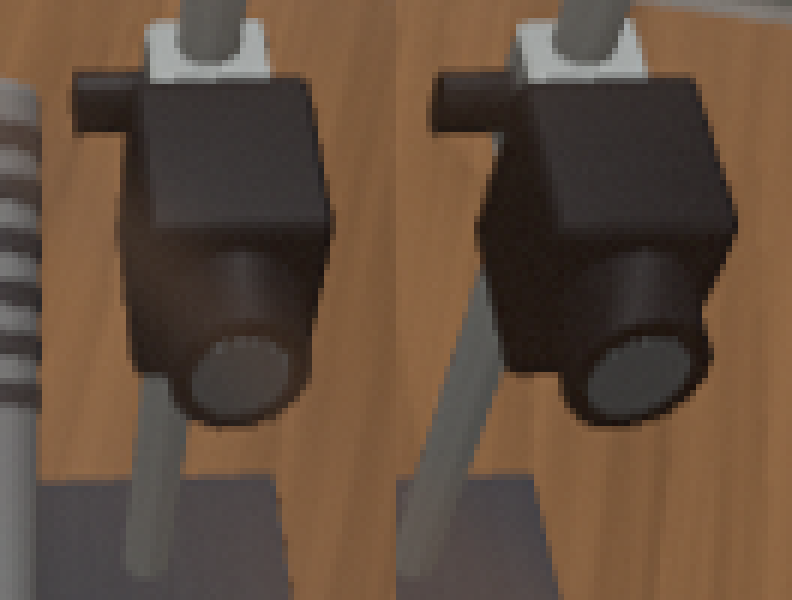

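The glass centre is at crop (240,378) in the left view and (640,378) in the right, and the body's top-face corners are clear in both.

Run:
```python
from h import *
v2=np.load('v2.npz');v3=np.load('v3.npz')
f=lambda u,v,x,y:((u+.5)/6-.5+x,(v+.5)/6-.5+y)
def T(a,b):
    r=[ray(f(*a,259,6),v2['K'],v2['W']),ray(f(b[0]-396,b[1],328,6),v3['K'],v3['W'])]; P=tri(r)
    return P
L=T((240,378),(640,378));print('lens',L)
c=[T(*q) for q in[((138,78),(523,80)),((303,78),(692,78)),((328,225),(735,225)),((155,228),(560,235))]]
print(np.round(c,4))
# corners at common height
z=L[2]+.025
for v,o,cs in((v2,(259,6),[(138,78),(303,78),(328,225),(155,228)]),(v3,(328-66,6),[(523,80),(692,78),(735,225),(560,235)])):
    q=np.array([onz(f(*a,*o),v['K'],v['W'],z) for a in cs]); 
    d=(q[0]+q[1]-q[2]-q[3])/2; e=q[1]-q[0]+q[2]-q[3]; e/=2
    print(q.round(4).tolist(),'len',np.linalg.norm(d),'yaw',np.degrees(np.arctan2(d[1],d[0])),'w',np.linalg.norm(e),'yaw',np.degrees(np.arctan2(e[1],e[0]))+90, 'mid',q.mean(0))
# each side
p,K,W,_=shot('scene');print('scene pred',proj(L,K,W));p,K,W,_=shot('top');print('top pred',proj(L,K,W))
# tip in hand, tool frame, v1
v=np.load('v1.npz');Tf=v['tfc'];K=v['K']
for nm,px in(('tip',(266,20)),('step',(265.5,215)),('rear',(265.5,344))):
    o,d=ray((px[0]*512/533,px[1]*512/533),K,Tf)
    for z in(-.0135,-.0155,-.019): print(nm,z,(o+d*(z-o[2])/d[2]).round(4))
```

```text
lens [0.59276004 0.32723052 0.20704229]
[[0.5484 0.4073 0.2274]
 [0.5924 0.4133 0.2305]
 [0.6072 0.3614 0.229 ]
 [0.5637 0.351  0.2274]]
[[0.5492, 0.4014, 0.232], [0.5925, 0.4113, 0.232], [0.6072, 0.3577, 0.232], [0.5641, 0.3468, 0.232]] len 0.05609741097973189 yaw 105.32706226084517 w 0.04438481414764351 yaw 103.55557053771258 mid [0.57825264 0.37928799 0.23204229]
[[0.5478, 0.4002, 0.232], [0.592, 0.4111, 0.232], [0.6062, 0.3574, 0.232], [0.5628, 0.3438, 0.232]] len 0.05690039742078235 yaw 104.9065976285632 w 0.045462429682113316 yaw 105.62634535476303 mid [0.57720804 0.37812812 0.23204229]
scene pred [343.38535924  91.64919294]
top pred [ 95.2656014  167.96354478]
tip -0.0135 [ 0.1008 -0.001  -0.0135]
tip -0.0155 [ 0.1003 -0.001  -0.0155]
tip -0.019 [ 0.0995 -0.001  -0.019 ]
step -0.0135 [ 0.0252 -0.0012 -0.0135]
step -0.0155 [ 0.0258 -0.0012 -0.0155]
step -0.019 [ 0.027  -0.0012 -0.019 ]
rear -0.0135 [-0.0418 -0.0012 -0.0135]
rear -0.0155 [-0.0401 -0.0012 -0.0155]
rear -0.019 [-0.037  -0.0012 -0.019 ]
```

```bash
cat > go.py <<'E'
from h import *
import sys
def plan(p,yaw):
    s=monitor.read_state();Rn=R.from_quat(s['tcp_rot']);a=np.radians(yaw)
    Rt=R.from_matrix(np.array([[np.cos(a),np.sin(a),0],[np.sin(a),-np.cos(a),0],[0,0,-1.]]))
    print('off',(Rn.inv().apply(np.array(p)-s['ee_pos'])/.2).round(4),'rot',((Rn.inv()*Rt).as_rotvec()/np.pi).round(4),s['ee_pos'],s['joint_pos'].round(2))
plan([float(x) for x in sys.argv[1:4]],float(sys.argv[4]))
E
python3 go.py .6489 .1246 .1917 105.2
```

```text
off [-0.2323  0.9298  1.2189] rot [ 0.0045 -0.2219 -0.0124] [ 0.49454974 -0.0347066   0.40840926] [-0.22  0.32  0.73  1.6  -0.71  1.8   0.78]
```

Call:
move_arm --rows '[{"offset": [-0.02, 0.08, 0.1], "rot": [0.0005, -0.03, -0.0015], "jaw": -1}, {"offset": [-0.04, 0.17, 0.22], "rot": [0.001, -0.06, -0.003], "jaw": -1}, {"offset": [-0.06, 0.27, 0.35], "rot": [0.0015, -0.09, -0.005], "jaw": -1}, {"offset": [-0.09, 0.37, 0.48], "rot": [0.0025, -0.12, -0.0065], "jaw": -1}, {"offset": [-0.11, 0.46, 0.6], "rot": [0.003, -0.15, -0.008], "jaw": -1}, {"offset": [-0.14, 0.56, 0.73], "rot": [0.0035, -0.18, -0.01], "jaw": -1}, {"offset": [-0.16, 0.65, 0.85], "rot": [0.004, -0.21, -0.0115], "jaw": -1}, {"offset": [-0.18, 0.74, 0.97], "rot": [0.0045, -0.2219, -0.0124], "jaw": -1}, {"offset": [-0.18, 0.74, 0.97], "rot": [0.0045, -0.2219, -0.0124], "jaw": -1}, {"offset": [-0.18, 0.74, 0.97], "rot": [0.0045, -0.2219, -0.0124], "jaw": -1}]'

```text
time: 20.55
ee_pos: [0.6171, 0.092, 0.237]
tcp_rot: [0.608, 0.794, 0.0, -0.0]
force: [0.6, -1.3, -1.1]
opening: 0.138
gripper_force: 68.4
```

```bash
python3 go.py .6489 .1246 .1917 105.2; python3 go.py .6332 .1825 .1917 105.2
```

```text
off [0.1157 0.1958 0.2263] rot [ 0.     -0.0001 -0.0003] [0.61713678 0.09203117 0.2369535 ] [-0.71  0.49  0.71  1.63 -0.34  1.15  0.35]
off [0.4156 0.1956 0.2263] rot [ 0.     -0.0001 -0.0003] [0.61713678 0.09203117 0.2369535 ] [-0.71  0.49  0.71  1.63 -0.34  1.15  0.35]
```

Call:
move_arm --rows '[{"offset": [0.04, 0.07, 0.08], "rot": [0, 0, 0], "jaw": -1}, {"offset": [0.08, 0.13, 0.15], "rot": [0, 0, 0], "jaw": -1}, {"offset": [0.116, 0.196, 0.226], "rot": [0, 0, 0], "jaw": -1}, {"offset": [0.116, 0.196, 0.226], "rot": [0, 0, 0], "jaw": -1}, {"offset": [0.18, 0.196, 0.226], "rot": [0, 0, 0], "jaw": -1}, {"offset": [0.24, 0.196, 0.226], "rot": [0, 0, 0], "jaw": -1}, {"offset": [0.3, 0.196, 0.226], "rot": [0, 0, 0], "jaw": -1}, {"offset": [0.35, 0.196, 0.226], "rot": [0, 0, 0], "jaw": -1}, {"offset": [0.35, 0.196, 0.226], "rot": [0, 0, 0], "jaw": -1}, {"offset": [0.35, 0.196, 0.226], "rot": [0, 0, 0], "jaw": -1}]'

```text
time: 21.8
ee_pos: [0.6367, 0.1702, 0.1915]
tcp_rot: [0.608, 0.794, -0.0, 0.0]
force: [1.0, -0.6, -1.0]
opening: 0.134
gripper_force: 68.5
```

Run:
```python
from h import *
s=monitor.read_state();Rn=R.from_quat(s['tcp_rot']); tip=s['ee_pos']+Rn.apply([.1003,-.001,-.0153]); L=np.array([.5928,.3272,.207]); print(s['ee_pos'],tip,np.linalg.norm(L-tip))
out=[]
for n in('top','scene'):
    p,K,W,_=shot(n); np.savez('f_'+n+'.npz',p=p,K=K,W=W); a=proj(tip,K,W);b=proj(L,K,W);m=(a+b)/2; x,y=int(m[0])-40,int(m[1])-40; print(n,'tip',a,'lens',b,'org',x,y)
    out.append(cv2.resize(p[y:y+80,x:x+80],(400,400),interpolation=3))
save(np.hstack(out),'f1.png')
p,K,W,_=shot('wrist');save(p,'fw.png'); print('wrist pred',proj(tip,K,W),proj(L,K,W),[(m['score'],m['point'],np.argwhere(m['region']).min(0),np.argwhere(m['region']).max(0)) for m in masks_of('wrist','axle')[:2]])
```

```text
[0.63669475 0.17018    0.19149988] [0.60948337 0.2667261  0.20678291] 0.06273336246491563
top tip [122.80460098 160.3968907 ] lens [ 95.28661599 167.95023447] org 69 124
scene tip [338.63055455 108.38341615] lens [343.39073765  91.67254939] org 301 60
wrist pred [255.09809141  20.21577974] [ 254.22628117 -198.26898459] [(0.73, [121.3, 139.0], array([ 5, 92]), array([274, 147])), (0.56, [253.8, 193.9], array([ 18, 240]), array([331, 270]))]
```

View pics/f1.png

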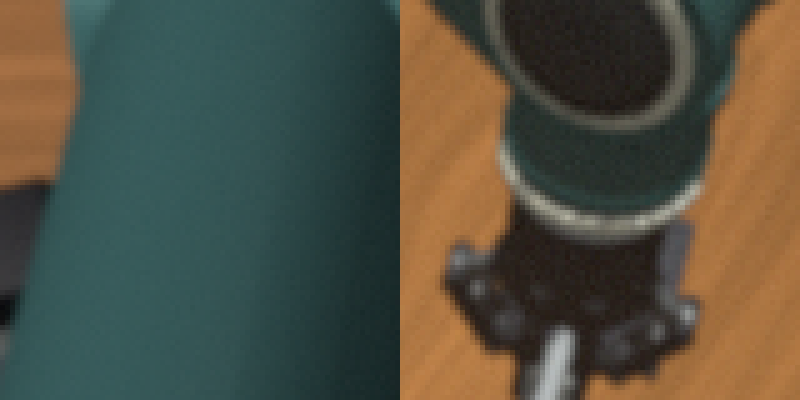

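Top and scene are blocked by the arm, so those crops don't show the tip. The wrist mask does put it where the calculation says (row 18 against 20 predicted). Last 12.6 mm along the axis, then settle.

Call:
move_arm --rows '[{"offset": [0.015, 0, 0], "rot": [0, 0, 0], "jaw": -1}, {"offset": [0.03, 0, 0], "rot": [0, 0, 0], "jaw": -1}, {"offset": [0.045, 0, 0], "rot": [0, 0, 0], "jaw": -1}, {"offset": [0.055, 0, 0], "rot": [0, 0, 0], "jaw": -1}, {"offset": [0.063, 0, 0], "rot": [0, 0, 0], "jaw": -1}, {"offset": [0.063, 0, 0], "rot": [0, 0, 0], "jaw": -1}, {"offset": [0.063, 0, 0], "rot": [0, 0, 0], "jaw": -1}, {"offset": [0.063, 0, 0], "rot": [0, 0, 0], "jaw": -1}, {"offset": [0.063, 0, 0], "rot": [0, 0, 0], "jaw": -1}, {"offset": [0.063, 0, 0], "rot": [0, 0, 0], "jaw": -1}]'

```text
time: 23.25
ee_pos: [0.6334, 0.1827, 0.1915]
tcp_rot: [0.607, 0.794, 0.0, -0.0]
force: [0.2, -0.6, -1.2]
opening: 0.135
gripper_force: 68.5
```

Run:
```python
from h import *
s=monitor.read_state();Rn=R.from_quat(s['tcp_rot']); tip=s['ee_pos']+Rn.apply([.1005,-.001,-.0153]); d=np.array([.5928,.3272,.207])-tip; print(s['ee_pos'],d,np.linalg.norm(d),np.degrees(np.arctan2(d[1],d[0])),Rn.as_matrix()[:,0],abs(s['qd']).max())
p,K,W,_=shot('wrist'); save(cv2.resize(p,(798,598),interpolation=3),'final.png')
```

```text
[0.63335456 0.18271677 0.19145202] [-0.01326472  0.04775609  0.0002357 ] 0.04956463505020404 105.52315612314351 [-2.61943050e-01  9.65083325e-01  1.22156270e-04] 0.0013447906624500243
```

View pics/final.png

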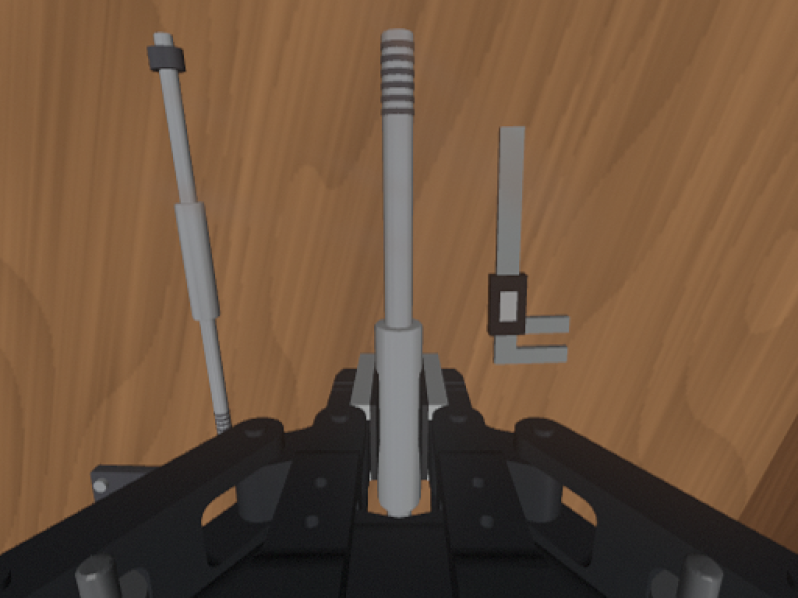

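The final view shows the axle held straight between the pads, tip at (397,32). Its apparent widths (33 px at the tip, 29 px by the step) fit a level axle.

```bash
python3 -c "
from cell import ticket; print(ticket.hand_in())"
```

```text
the job is handed in; nothing more can be done
None
```

I handed the job in: the hasp is swung back past upright, and the gripper alone holds the middle-sized axle level, its bare end about 50 mm from the lens and on its axis. Those last figures are calculated (good to a few mm), because the arm hid the tip from the fixed cameras and the wrist camera could not see the lens from there.

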